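# Heft the specimen boxes and stack them heaviest first

### The arm

A 6-joint arm with a two-finger parallel gripper is mounted at the origin on the work surface; the furniture and walls round the work are solid. World frame = base frame: x ahead of the robot, y to its left, z up, the work surface at z = 0. Lengths are in mm, angles in rad, forces in N, time in s.
With the tool pointing down it reaches from about 350 to 775 mm from the base axis. Payload 7.3 kg.
Tool frame: the origin (TCP) lies between the finger pads; the fingertips stand 17 mm ahead of it and the grasp point (between the pads) lies 2 mm behind it; z points along the fingers, y is the line along which they close (so a half turn about z gives the same grasp; the last joint's range is limited). The gripper opens to 92 mm and grips with 3 to 60 N. Pads are 19 mm wide; open, the fingers measure 130 mm over their backs; the gripper's body (75 mm by 190 mm) begins 47 mm behind the grasp point.
Start: joints at [-1.419, 0.342, 1.524, -0, 1.275, -0.146], TCP at [154.066, -501.903, 243.741] pointing down, gripper open.
Joint ranges: [-2.53, 2.53], [-0.77, 2.02], [0.04, 2.7], [-1, 4.14], [0.28, 2.66], [-3.11, 3.11]. Speed limits (rad/s): [2.57, 2.57, 3.14, 3.14, 3.14, 3.14].

### API

Orientations are given as a unit quaternion [x, y, z, w].
In Python, from bench import readout, viewer, ticket gives the robot as it stands.
- The arm moves only by the tool move_arm, never from a script. Its argument "plan" is one flat list of numbers, 6 for each row, row after row: the shift along the tool's x, y, z in m, then the turn, a rotation vector about the tool's x, y, z in rad. A call has 1 to 8 rows; each row is the pose to reach, as a shift and turn from the pose commanded when the call began, along the tool's axes at that moment; what a row does not reach only later rows make up. A row lasts 1/12 s, in which the tool goes at most 41.7 mm and 7.16 degrees, less where a joint would pass 70% of its speed; a pose out of reach is approached as far as the arm can. A call with a gripper value outside its range is refused whole. "hand" is the gripper's target within -1 to 1 (fully open at 1, half-way at 0, shut at -1), set as the call begins (left out, the last holds). The fingers move at their own pace and stop on an object; "grip_force" is the grip in N (left out, the last holds). Time passes only in rows, so rows that repeat a pose let the fingers close. It gives the time, the measured TCP pose, the force, the opening and the grip force at its end, in the units of the state.
- readout.state(): the state, without advancing time (a new reading comes with each control period).
- viewer.get_image(name): name is "scene" or "top" or "wrist"; returns (picture, depth): 400x640x3 uint8, blue, green, red; 400x640 float32, mm along the optical axis (not along the pixel's ray), 0 where there is no reading.
- viewer.camera_model(name): a dict with "mtx" (3x3 intrinsics, pixels), "D" ([k1, k2, p1, p2, k3] as OpenCV has them; the pictures are not rectified), "R" (3x3) and "t" (3): a world point X has camera coordinates R X + t. Camera axes: x right, y down, z forward; pixel columns grow to the right and rows downward; lengths in mm; the calibration is good to about 2 mm. A picture is of the moment at which its call begins: read the wrist's pose just before it. camera_model takes no time and is no camera call; for the wrist camera it gives the pose at the moment of the call.
- ticket.finish_job(): hands the job in; it is judged then, once.
The state is a dict: "time": time; "q": joint angles; "joint_vel": joint speeds; "tau": joint torques, N m; "ee_pos": TCP position; "ee_rot": TCP orientation; "ft_force": force on the tool from outside, world axes, zero at the start; "ft_torque": the same for the moment, N m; "opening": opening from 0.0 (shut) to 1.0 (fully open); "grasp_force": force on a finger pad.
Only numpy, scipy, OpenCV 4.12 (cv2) and the standard library are available. Lean on these libraries where they do the work, as an engineer would, in place of code of your own. Each camera call takes 0.05 s, during which the arm holds its last target. There are 200 camera calls.

### The job

Pack the three look-alike specimen boxes from the bookend rack into the steel carrier as one neat upright stack, square with the carrier: lift them to judge their weights, and put the heaviest at the bottom, the next on it and the lightest on top. Keep the boxes upright and leave the two bottles and the roll where they stand.

Things in the scene. Friction and masses are not known exactly. Their poses are not given: they have to be found in the camera images.
- box_a_mid (a point): one of three look-alike opaque grey boxes with flat lids, 64 (its x) x 50 (its y) x 54 mm high; this point is its centre, 27 mm up. One weighs about 0.14 kg, one 0.33 to 0.41, one 0.55 to 0.67, told only by lifting; which is which changes. In the rack only its ends (64 mm apart) can be gripped: the 50 mm apart faces have gaps of 2 to 9 mm to neighbours and bookends
- box_b_mid (a point): one of three look-alike opaque grey boxes with flat lids, 64 (its x) x 50 (its y) x 54 mm high; this point is its centre, 27 mm up. One weighs about 0.14 kg, one 0.33 to 0.41, one 0.55 to 0.67, told only by lifting; which is which changes. In the rack only its ends (64 mm apart) can be gripped: the 50 mm apart faces have gaps of 2 to 9 mm to neighbours and bookends
- box_c_mid (a point): one of three look-alike opaque grey boxes with flat lids, 64 (its x) x 50 (its y) x 54 mm high; this point is its centre, 27 mm up. One weighs about 0.14 kg, one 0.33 to 0.41, one 0.55 to 0.67, told only by lifting; which is which changes. In the rack only its ends (64 mm apart) can be gripped: the 50 mm apart faces have gaps of 2 to 9 mm to neighbours and bookends
- carrier_floor (a point): fixed steel carrier: centre of its inner floor, 4 mm above the bench, z up. The well is 72 mm along its x and 58 mm along its y, so a box goes in with its 64 mm length along this x (either way round). Outside 80 x 66 mm
- carrier_mouth (a point): centre of the carrier's mouth, 56 mm above the bench. End walls (+x and -x), 4 mm thick, rise to here and leave no room for fingers at the ends of the bottom box; the long sides (+y, -y) are open for fingers but for a 9 mm lip at each corner (56 mm open). The bottom box's lid ends 2 mm above the walls; the other boxes stand wholly above them and may be held by their ends
- rack_floor (a point): fixed aluminium bookend rack on the bench: centre of the upper face of its base plate (184 along x, 78 along y, 4 mm thick). The boxes stand on it in a row along its x, 54 mm apart, their own x across the row; a 50 mm wide, 40 mm high upright closes each end of the row. Rack and carrier stand left and right of the middle, either way round
- bottle_k_mid (a point): amber bottle with white cap, 68 mm across, 178 mm tall, loose bystander in the middle of the bench; this point is its centre, 89 mm up
- bottle_green_mid (a point): green bottle with white cap, 54 mm across, 142 mm tall, loose bystander near the far end of the rack; centre, 71 mm up
- film_roll_mid (a point): upright roll of film, 56 mm across, 50 mm tall, loose bystander in front of the carrier; centre, 25 mm up. Apart from the listed things the bench is free between 0.35 and 0.75 m from the robot's base within |y| < 0.33 m (a few fixed things, below 75 mm, lie outside that); boxes may be set down there
There are look-alikes about, which are no part of the job. Leave any green, turquoise or yellow look-alike of the part that bears box_c_mid alone.

How it is judged (in metres and radians):
At the end, for the whole second after the job is handed in: All three boxes stand upright (within 0.08 rad), released and at rest, one on another in the carrier, each within 12 mm of the carrier's centre line and square with it (within 0.2 rad, either way round), the heaviest at the bottom and the lightest on top (judged by the load each box bears) (horizontal distance between each of box_a_mid, box_b_mid, box_c_mid and carrier_floor below 0.012 m and angle between each of box_a_mid, box_b_mid, box_c_mid's own z axis and vertical below 0.08 rad and angle between the x axis of each of box_a_mid, box_b_mid, box_c_mid and the x axis of carrier_floor, either way round below 0.2 rad and linear speed of each of box_a, box_b, box_c below 0.02 m/s and contact force between box_a and box_b below 6.1 N and contact force between each of box_b, box_a and box_c below 6.1 N and (contact force between box_a and box_b between 0.6 and 2.4 N or contact force between box_b and box_c between 0.6 and 2.4 N or contact force between box_a and box_c between 0.6 and 2.4 N)); the robot touches nothing.
It fails at once if a specimen box is tipped well over (angle between any of box_a_mid, box_b_mid, box_c_mid's own z axis and vertical above 0.7 rad).
It fails at once if bottle_k is shoved away or tipped (distance of bottle_k_mid from where it was at the start of the episode above 0.03 m or angle between bottle_k_mid's own z axis and vertical above 0.4 rad).
It fails at once if bottle_green is shoved away or tipped (distance of bottle_green_mid from where it was at the start of the episode above 0.03 m or angle between bottle_green_mid's own z axis and vertical above 0.4 rad).
It fails at once if film_roll is shoved away or tipped (distance of film_roll_mid from where it was at the start of the episode above 0.03 m or angle between film_roll_mid's own z axis and vertical above 0.4 rad).
It also fails if it takes over 72 s, if anything falls off the work surface, if the arm or the gripper's body presses on something with over 40 N, if the wrist force passes 120 N, or if a joint passes its speed limit or range.

## Working session

There is one attempt and no reset: what is moved stays moved. The work goes in short steps, Python scripts to look and compute and a tool call to move; the robot and the scene stay as the last step left them, time stands still between calls to the robot, and variables do not carry over. Pictures are saved under pics/ and viewed, at most 12 in all, crops included, and the job is handed in when it is done.

Besides the shell and the picture viewer there is one more tool, called after "Request:" by a JSON object that holds its "api" and its "payload". move_arm: Moves the arm, as the interface text tells. Its arguments: {"type":"object","properties":{"plan":{"type":"array","items":{"type":"number"}},"hand":{"type":"number"},"grip_force":{"type":"number"}},"required":["plan"]}

```bash
mkdir -p pics; ls; python3 - <<'E'
from bench import readout, viewer
import cv2,numpy as np
print(readout.state())
for n in("scene","top"):
    im,d=viewer.get_image(n); m=viewer.camera_model(n); np.savez(n+".npz",im=im,d=d,**m); cv2.imwrite(f"pics/{n}0.png",im)
    print(n,m)
E
```

```text
pics
{'time': 0.0, 'q': array([-1.41899464e+00,  3.42687890e-01,  1.52499785e+00,  1.20200749e-05,
        1.27539556e+00, -1.46001107e-01]), 'joint_vel': array([ 0.00052358, -0.00137446,  0.00110498, -0.00130741,  0.00060988,
       -0.00214763]), 'tau': array([ 7.28855812e-04, -4.31244242e+01, -2.44217867e+01,  7.19269621e-02,
        5.60423511e-02, -1.24632584e-04]), 'ee_pos': array([ 154.01290589, -501.51209279,  243.06971022]), 'ee_rot': array([ 9.88934641e-01,  1.48350001e-01,  3.58963465e-06, -7.44337597e-04]), 'ft_force': array([-0.53307889, -0.16671115, -0.58033181]), 'ft_torque': array([ 0.03309667,  0.04842638, -0.01517917]), 'grasp_force': 0.0, 'opening': 0.998801889550489}
scene {'mtx': array([[428.34089582,   0.        , 325.03692247],
       [  0.        , 428.34089582, 205.69493641],
       [  0.        ,   0.        ,   1.        ]]), 'D': array([-0.03190128,  0.        ,  0.        ,  0.        ,  0.        ]), 'R': array([[-0.80100552, -0.59832772, -0.01985208],
       [-0.39167288,  0.54885063, -0.73848178],
       [ 0.45274995, -0.58375246, -0.67398112]]), 't': array([388.71745081, 269.95682787, 851.57398523])}
top {'mtx': array([[429.73824   ,   0.        , 320.87215122],
       [  0.        , 429.73824   , 200.28038912],
       [  0.        ,   0.        ,   1.        ]]), 'D': array([-0.11761201,  0.        ,  0.        ,  0.        ,  0.        ]), 'R': array([[-0.01008986, -0.99975932, -0.01948065],
       [-0.99625011,  0.01172477, -0.08572196],
       [ 0.08592973,  0.01854267, -0.99612863]]), 't': array([  14.90946565,  504.38442082, 1002.52284985])}
```

View pics/top0.png

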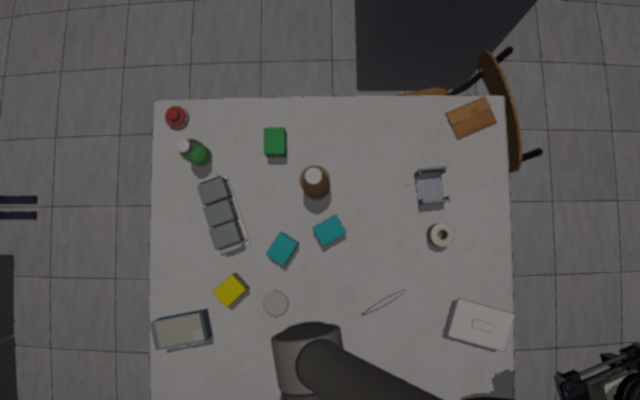

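View pics/scene0.png

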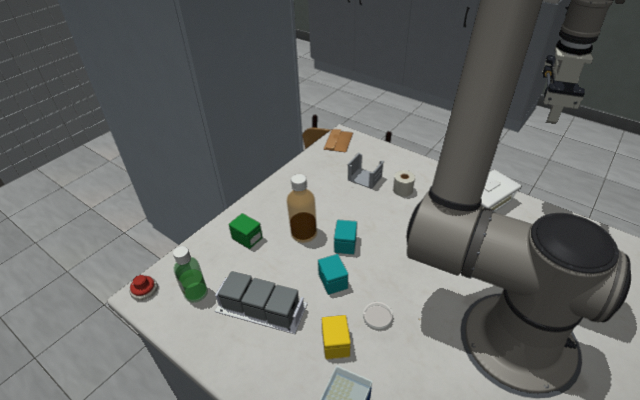

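The grey boxes in the rack are at top px (214,190), (220,213) and (228,237), and the carrier is at (431,187). The bystanders are the amber bottle (315,181), green bottle (196,152) and roll (440,236). The look-alikes are green (274,142), turquoise (283,249) and (329,230), and yellow (230,291). Only the three grey boxes in the rack fit the description.

```bash
cat > h.py <<'E'
import numpy as np,cv2
from bench import readout,viewer
from scipy.spatial.transform import Rotation as Ro
def cloud(m,d):
    h,w=d.shape; u,v=np.meshgrid(np.arange(w),np.arange(h))
    n=cv2.undistortPoints(np.stack([u,v],-1).reshape(-1,1,2).astype(float),m["mtx"],m["D"]).reshape(h,w,2)
    P=np.dstack([n[...,0]*d,n[...,1]*d,d])
    P=(P-m["t"])@m["R"]; P[d==0]=np.nan
    return P
def proj(m,X):
    X=np.asarray(X,float).reshape(-1,3); return cv2.projectPoints(X,cv2.Rodrigues(m["R"])[0],m["t"],m["mtx"],m["D"])[0].reshape(-1,2)
def rect(P):
    r=cv2.minAreaRect(P[:,:2].astype(np.float32)); return np.round(r[0],1),np.round(r[1],1),round(r[2],1)
E
python3 - <<'E'
from h import *
z=np.load("top.npz"); P=cloud(z,z["d"]); im=z["im"]
def blk(u0,u1,v0,v1,a,b):
    Q=P[v0:v1,u0:u1].reshape(-1,3); Q=Q[(Q[:,2]>a)&(Q[:,2]<b)]; return Q
print("bench z",np.nanmedian(P[250:270,330:400,2]))
for n,b in dict(boxes=(190,250,170,255,48,68),carrier=(405,460,160,210,35,70),amber=(290,340,155,205,150,200),green=(170,215,130,168,60,160),roll=(420,460,220,255,40,60)).items():
    Q=blk(*b); print(n,len(Q),rect(Q),Q.mean(0).round(1),np.median(Q[:,2]).round(1))
cr=np.hstack([cv2.resize(im[165:260,185:260],None,fx=5,fy=5,interpolation=2),cv2.resize(im[155:250,400:475],None,fx=5,fy=5,interpolation=2)])
cv2.imwrite("pics/crop1.png",cr)
s=P[155:215:4,405:460:4,2]; print(np.round(s))
E
```

```text
bench z -1.7548840595319546
boxes 1780 (array([476.1, 248.1]), array([159.4,  66.6]), 16.6) [474.7 246.8  56.6] 56.7
carrier 230 (array([ 535.5, -254.8]), array([84.8, 65.9]), 5.3) [ 539.8 -254.5   52.3] 54.5
amber 252 (array([541.2,  22.1]), array([33.5, 32.8]), 0.9) [540.5  22.1 175.3] 176.3
green 542 (array([618.1, 301.7]), array([45.5, 53.9]), 64.9) [614.2 298.2 107.7] 102.0
roll 405 (array([ 419.6, -271.1]), array([56. , 53.4]), 72.2) [ 419.6 -271.2   47.9] 48.1
[[ 2. -3. -3. -1. -4.  2.  1. -4. -0. -0. -4. -4.  1. -4.]
 [-2. -4. -3. -4. -4.  1. -3. -1. -3. -5. -0. -2. -1. -3.]
 [-3.  0. -2. -3. -1. -1. -3. -5. -5. -8.  0. -2. -2. -1.]
 [ 2. -1. -2. -1. -2. -3. 56. 55. 54. 61. 56. -3. -2.  0.]
 [-1. -0. -3. 38. 41. 35. 27. 18. 10. 24. 56. -1.  2. -3.]
 [-2. -1. -2. 30.  1.  3.  2.  2.  3. -2.  1. -0. -0. -1.]
 [-2. -4. -2.  1.  2.  2.  3.  1.  5.  0. -2. -5. -1. -3.]
 [-2. -1.  1.  1.  3.  5.  4. -1. -1.  2. -1. nan -2. -3.]
 [-1. -2. -2.  3.  1.  5. -0.  3.  4.  3.  0.  1. -1. -1.]
 [-1. -1. -4.  2.  3.  5.  2.  2.  2. -1. -3. -2. -3. -1.]
 [-3. -2. -2.  6.  4.  5.  5.  7.  2.  5.  0. -2. -2. -4.]
 [-3.  1. -0. -1. 43.  1.  4. -0. -0.  0. 25. 56. -0. -3.]
 [-1.  1. -1.  1. 38. 55. 56. 33. 17. -3. -2.  0. -3.  1.]
 [-1. -2. -3. -4. -1. -4.  3. -3. -4. -0.  0. -4. -2. -2.]
 [-5.  2. -1.  3. -4. -4. -3.  1. -3. -4. -2. -1. -3. -1.]]
```

View pics/crop1.png

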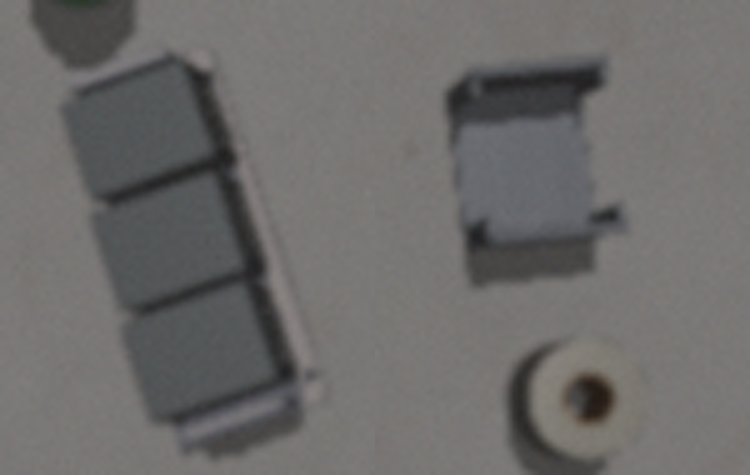

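The crop shows three grey boxes in the rack (crop px (140,125), (180,240), (210,350)) and the carrier at (525,180). Its end walls face world ±x and its long sides are open. The grey ones are the boxes to move. I'll do the move helper next.

```bash
cat >> h.py <<'E'
def go(x,y,z,phi,s=None):
    "shift (m) and turn from the present pose to TCP (mm) with tool x axis at yaw phi (deg), pointing down"
    s=s or readout.state(); R0=Ro.from_quat(s["ee_rot"])
    T=Ro.from_euler("z",phi,degrees=True)*Ro.from_euler("x",180,degrees=True)
    d=R0.inv().apply(np.array([x,y,z])-s["ee_pos"])/1000; w=(R0.inv()*T).as_rotvec()
    print("go",(x,y,z,phi),"->",[round(float(a),4) for a in (*d,*w)],"rows~",max(np.linalg.norm(d)/.0417,np.degrees(np.linalg.norm(w))/7.16).round(1))
E
python3 - <<'E'
from h import *
m=viewer.camera_model("wrist"); s=readout.state(); R0=Ro.from_quat(s["ee_rot"]).as_matrix()
c=-m["R"].T@m["t"]; print("cam in tool",R0.T@(c-s["ee_pos"]),"cam z in tool",R0.T@m["R"][2],m["mtx"][0,0])
go(440,-240,300,5)
E
```

```text
cam in tool [  79.48455991   -0.42198752 -143.05002873] cam z in tool [-2.88934639e-01  3.60183781e-05  9.57348825e-01] 290.33228894512376
go (440, -240, 300, 5) -> [0.3502, -0.1662, -0.0566, -0.0014, -0.0, 0.2105] rows~ 9.4
```

```bash
python3 - <<'E'
from h import *
go(500,-250,240,5)
E
```

```text
go (500, -250, 240, 5) -> [0.4046, -0.139, 0.0033, -0.0014, -0.0, 0.2105] rows~ 10.3
```

Request:
{"api": "move_arm", "payload": {"plan": [0.4046,-0.139,0.0033,-0.0014,0,0.2105,0.4046,-0.139,0.0033,-0.0014,0,0.2105,0.4046,-0.139,0.0033,-0.0014,0,0.2105,0.4046,-0.139,0.0033,-0.0014,0,0.2105,0.4046,-0.139,0.0033,-0.0014,0,0.2105,0.4046,-0.139,0.0033,-0.0014,0,0.2105,0.4046,-0.139,0.0033,-0.0014,0,0.2105,0.4046,-0.139,0.0033,-0.0014,0,0.2105], "hand": 1}}

```text
time: 0.77
ee_pos: [422.4, -306.1, 240.9]
ee_rot: [0.999, 0.044, -0.0, 0.001]
ft_force: [1.0, -0.4, -0.4]
opening: 0.999
grasp_force: 0.0
```

```bash
python3 - <<'E'
from h import *
print(readout.state()["ee_pos"],readout.state()["time"]); go(500,-250,240,5)
E
```

```text
[ 422.35058959 -306.07918661  240.94720106] 0.7667
go (500, -250, 240, 5) -> [0.0822, -0.0491, 0.0009, 0.0011, 0.0003, -0.0] rows~ 2.3
```

Request:
{"api": "move_arm", "payload": {"plan": [0.07,-0.035,0,0,0,0,0.07,-0.035,0,0,0,0,0.07,-0.035,0,0,0,0,0.07,-0.035,0,0,0,0,0.07,-0.035,0,0,0,0,0.07,-0.035,0,0,0,0]}}

```text
time: 1.27
ee_pos: [486.9, -267.4, 240.9]
ee_rot: [0.999, 0.043, -0.0, 0.001]
ft_force: [0.6, 0.0, -0.9]
opening: 1.0
grasp_force: 0.0
```

```bash
python3 - <<'E'
from h import *
s=readout.state(); m=viewer.camera_model("wrist"); im,d=viewer.get_image("wrist")
print(s["ee_pos"],s["joint_vel"].round(3),s["time"])
np.savez("w1.npz",im=im,d=d,**m); cv2.imwrite("pics/w1.png",im)
P=cloud(m,d); Q=P.reshape(-1,3); Q=Q[(abs(Q[:,0]-537)<60)&(abs(Q[:,1]+255)<55)]
W=Q[(Q[:,2]>50)&(Q[:,2]<60)]; print(len(W),rect(W),np.median(W[:,2]))
for sel in (W[:,0]>537,W[:,0]<537): print(rect(W[sel]),W[sel].mean(0).round(1))
B=P[(d>0)]; print("bench",np.median(B[abs(B[:,2])<8][:,2]))
go(476,248,270,16.6)
E
```

```text
[ 486.893599   -267.39521291  240.93050541] [-0.011 -0.005 -0.001  0.004  0.002  0.002] 1.2667
711 (array([ 536.6, -256.1]), array([84.6, 65.6]), 4.8) 58.72800158279344
(array([ 572.1, -253.1]), array([13.2, 65.6]), 5.0) [ 574.8 -253.    58.5]
(array([ 501.5, -258.8]), array([14.1, 65. ]), 5.1) [ 499.6 -257.8   57.4]
bench 1.943099891244173
go (476, 248, 270, 16.6) -> [0.0333, -0.5146, -0.0296, 0.0013, 0.0005, -0.2041] rows~ 12.4
```

View pics/w1.png

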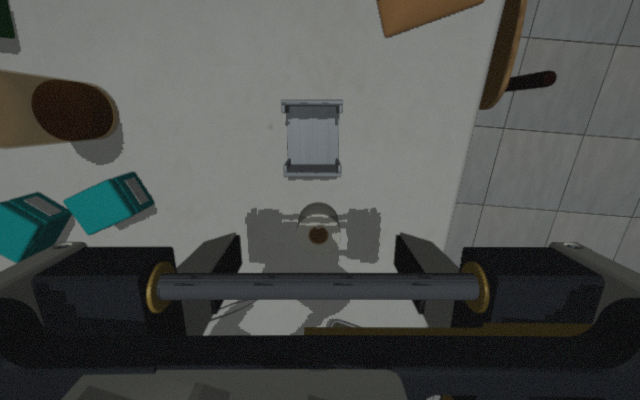

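The wrist view shows the carrier at px (312,138) and the roll near (318,220). The carrier is at (536.5,-256), yaw 5°, which agrees with the top camera. Next is the rack.

Request:
{"api": "move_arm", "payload": {"plan": [-0.024,-0.503,-0.03,0,0,-0.2041,-0.024,-0.503,-0.03,0,0,-0.2041,-0.024,-0.503,-0.03,0,0,-0.2041,-0.024,-0.503,-0.03,0,0,-0.2041,-0.024,-0.503,-0.03,0,0,-0.2041,-0.024,-0.503,-0.03,0,0,-0.2041,-0.024,-0.503,-0.03,0,0,-0.2041,-0.024,-0.503,-0.03,0,0,-0.2041]}}

```text
time: 1.98
ee_pos: [442.1, 63.6, 261.0]
ee_rot: [0.99, 0.144, 0.0, 0.001]
ft_force: [0.8, 0.1, -0.4]
opening: 0.997
grasp_force: 0.0
```

```bash
python3 - <<'E'
from h import *
s=readout.state(); print(s["joint_vel"].round(2));go(425,232,240,16.6)
E
```

```text
[ 1.11 -0.05 -0.02  0.    0.07  1.1 ]
go (425, 232, 240, 16.6) -> [0.0315, -0.1663, 0.0207, 0.0019, -0.0007, -0.0009] rows~ 4.1
```

Request:
{"api": "move_arm", "payload": {"plan": [0.0315,-0.15,0.02,0,0,0,0.0315,-0.15,0.02,0,0,0,0.0315,-0.15,0.02,0,0,0,0.0315,-0.15,0.02,0,0,0,0.0315,-0.15,0.02,0,0,0,0.0315,-0.15,0.02,0,0,0,0.0315,-0.15,0.02,0,0,0]}}

```text
time: 2.57
ee_pos: [430.2, 214.6, 240.4]
ee_rot: [0.989, 0.145, 0.0, 0.001]
ft_force: [0.2, -1.2, 0.4]
opening: 1.0
grasp_force: 0.0
```

```bash
python3 - <<'E'
from h import *
s=readout.state(); m=viewer.camera_model("wrist"); im,d=viewer.get_image("wrist")
print(s["ee_pos"],Ro.from_quat(s["ee_rot"]).as_euler("xyz",degrees=True).round(1),s["joint_vel"].round(3),s["ft_force"].round(2))
np.savez("w2.npz",im=im,d=d,**m)
P=cloud(m,d)
B=P[(d>0)]; print("bench",np.median(B[abs(B[:,2])<8][:,2]))
Q=P.reshape(-1,3); c=np.array([476,248]); a=np.radians(16.6); e=np.array([np.cos(a),np.sin(a)]);f=np.array([-e[1],e[0]])
u=(Q[:,:2]-c)@e; v=(Q[:,:2]-c)@f
k=(Q[:,2]>53)&(Q[:,2]<67)&(abs(u)<95)&(abs(v)<45)
print(k.sum(),rect(Q[k]),np.median(Q[k][:,2]))
h,b=np.histogram(u[k],bins=np.arange(-95,96,2)); print(list(zip(b[:-1].astype(int),h)))
px=proj(m,np.r_[c,58]); im2=im.copy()
cv2.imwrite("pics/w2.png",cv2.resize(im[60:300,160:480],None,fx=2.4,fy=2.4,interpolation=2)); print(px)
E
```

```text
[430.23186982 214.59812763 240.37282692] [179.9   0.   16.6] [-0.021 -0.005 -0.001  0.002 -0.001  0.002] [ 0.18 -1.16  0.42]
bench 1.7350391340077675
8210 (array([477. , 247.1]), array([160.7,  65.7]), 16.1) 59.94629498314272
[(np.int64(-95), np.int64(0)), (np.int64(-93), np.int64(0)), (np.int64(-91), np.int64(0)), (np.int64(-89), np.int64(0)), (np.int64(-87), np.int64(0)), (np.int64(-85), np.int64(0)), (np.int64(-83), np.int64(0)), (np.int64(-81), np.int64(10)), (np.int64(-79), np.int64(40)), (np.int64(-77), np.int64(87)), (np.int64(-75), np.int64(78)), (np.int64(-73), np.int64(101)), (np.int64(-71), np.int64(86)), (np.int64(-69), np.int64(81)), (np.int64(-67), np.int64(107)), (np.int64(-65), np.int64(77)), (np.int64(-63), np.int64(89)), (np.int64(-61), np.int64(108)), (np.int64(-59), np.int64(83)), (np.int64(-57), np.int64(83)), (np.int64(-55), np.int64(110)), (np.int64(-53), np.int64(100)), (np.int64(-51), np.int64(76)), (np.int64(-49), np.int64(105)), (np.int64(-47), np.int64(110)), (np.int64(-45), np.int64(81)), (np.int64(-43), np.int64(91)), (np.int64(-41), np.int64(109)), (np.
[... 1382 characters left out ...]
)), (np.int64(51), np.int64(132)), (np.int64(53), np.int64(150)), (np.int64(55), np.int64(136)), (np.int64(57), np.int64(130)), (np.int64(59), np.int64(125)), (np.int64(61), np.int64(124)), (np.int64(63), np.int64(124)), (np.int64(65), np.int64(121)), (np.int64(67), np.int64(129)), (np.int64(69), np.int64(152)), (np.int64(71), np.int64(146)), (np.int64(73), np.int64(129)), (np.int64(75), np.int64(124)), (np.int64(77), np.int64(106)), (np.int64(79), np.int64(42)), (np.int64(81), np.int64(0)), (np.int64(83), np.int64(0)), (np.int64(85), np.int64(0)), (np.int64(87), np.int64(0)), (np.int64(89), np.int64(0)), (np.int64(91), np.int64(0)), (np.int64(93), np.int64(0))]
[[300.34677148 137.15705676]]
```

View pics/w2.png

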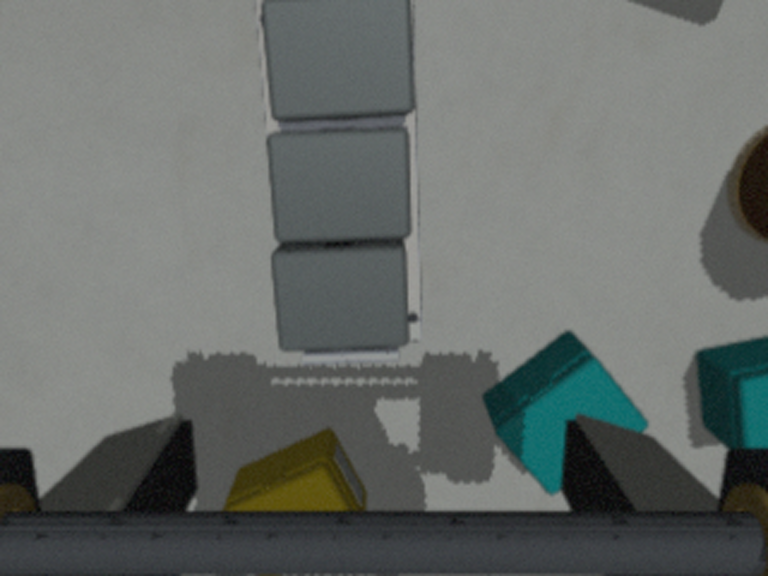

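The crop shows the lids at px (338,60), (340,185) and (342,295), with the fingers clear. I'll start with the near box.

```bash
cat >> h.py <<'E'
def weigh(n=8):
    F=[];T=[]
    for i in range(n): viewer.camera_model; viewer.get_image("top"); s=readout.state(); F.append(s["ft_force"]); T.append(s["tau"][1:3])
    F=np.array(F); print("F",F.mean(0).round(2),"sd",F.std(0).round(2),"tau23",np.mean(T,0).round(3),"pos",s["ee_pos"].round(1),"open",round(float(s["opening"]),3),"t",s["time"])
E
python3 - <<'E'
from h import *
weigh(); go(424.5,231.6,140,16.3); go(424.5,231.6,38,16.3)
E
```

```text
F [ 0.09 -0.14  0.11] sd [0.48 0.33 0.57] tau23 [-38.613 -24.067] pos [430.2 215.2 240.3] open 1.002 t 3.0167
go (424.5, 231.6, 140, 16.3) -> [-0.0008, -0.0175, 0.1003, 0.0015, 0.0, 0.0061] rows~ 2.4
go (424.5, 231.6, 38, 16.3) -> [-0.0008, -0.0176, 0.2023, 0.0015, 0.0, 0.0061] rows~ 4.9
```

Request:
{"api": "move_arm", "payload": {"plan": [-0.001,-0.0175,0.1,0,0,0.006,-0.001,-0.0175,0.1,0,0,0.006,-0.001,-0.0175,0.1,0,0,0.006,-0.001,-0.0175,0.14,0,0,0.006,-0.001,-0.0175,0.17,0,0,0.006,-0.001,-0.0175,0.202,0,0,0.006,-0.001,-0.0175,0.202,0,0,0.006,-0.001,-0.0175,0.202,0,0,0.006]}}

```text
time: 3.68
ee_pos: [423.4, 231.5, 37.5]
ee_rot: [0.99, 0.142, -0.002, 0.001]
ft_force: [0.8, -0.8, 1.1]
opening: 1.0
grasp_force: 0.0
```

Request:
{"api": "move_arm", "payload": {"plan": [0,0,0,0,0,0,0,0,0,0,0,0,0,0,0,0,0,0,0,0,0,0,0,0,0,0,0,0,0,0,0,0,0,0,0,0], "hand": -1, "grip_force": 30}}

```text
time: 4.18
ee_pos: [424.8, 232.0, 39.4]
ee_rot: [0.99, 0.142, 0.001, 0.001]
ft_force: [-2.2, -0.3, 6.9]
opening: 0.703
grasp_force: 29.7
```

Request:
{"api": "move_arm", "payload": {"plan": [0,0,-0.008,0,0,0,0,0,-0.016,0,0,0,0,0,-0.024,0,0,0,0,0,-0.03,0,0,0,0,0,-0.03,0,0,0,0,0,-0.03,0,0,0]}}

```text
time: 4.68
ee_pos: [424.4, 232.0, 68.7]
ee_rot: [0.99, 0.142, 0.001, 0.001]
ft_force: [0.3, -0.9, -1.5]
opening: 0.703
grasp_force: 29.6
```

```bash
python3 - <<'E'
from h import *
weigh()
E
```

```text
F [-0.15 -0.41 -1.38] sd [0.52 0.61 0.57] tau23 [-43.937 -17.126] pos [424.  231.8  68. ] open 0.698 t 5.0833
```

About 1.4 N, so the near box is the lightest. Lower it back and weigh the middle one.

Request:
{"api": "move_arm", "payload": {"plan": [0,0,0.01,0,0,0,0,0,0.02,0,0,0,0,0,0.027,0,0,0,0,0,0.03,0,0,0,0,0,0.03,0,0,0]}}

```text
time: 5.5
ee_pos: [423.8, 231.7, 38.8]
ee_rot: [0.99, 0.143, -0.0, 0.001]
ft_force: [-4.5, -1.8, 13.2]
opening: 0.697
grasp_force: 29.8
```

Request:
{"api": "move_arm", "payload": {"plan": [0,0,0,0,0,0,0,0,0,0,0,0,0,0,0,0,0,0,0,0,0,0,0,0,0.02,0,0,0,0,0,0.04,0,0,0,0,0,0.0535,0,0,0,0,0,0.0535,0,0,0,0,0], "hand": 1}}

```text
time: 6.17
ee_pos: [478.2, 247.5, 38.2]
ee_rot: [0.99, 0.142, 0.002, 0.0]
ft_force: [-0.1, -0.7, -0.0]
opening: 1.0
grasp_force: 0.0
```

```bash
python3 - <<'E'
from h import *
s=readout.state(); print(s["ee_pos"],s["opening"],s["time"])
im,d=viewer.get_image("top"); m=viewer.camera_model("top"); P=cloud(m,d)
go(476,246.9,38,16.3)
cv2.imwrite("pics/t2.png",cv2.resize(im[140:300,160:340],None,fx=4,fy=3.7,interpolation=2))
E
```

```text
[478.24136097 247.54230534  38.24654387] 1.000475059143057 6.1667
go (476, 246.9, 38, 16.3) -> [-0.0003, 0.0, -0.0001, 0.0015, -0.0003, 0.0006] rows~ 0.0
```

Request:
{"api": "move_arm", "payload": {"plan": [0,0,0,0,0,0,0,0,0,0,0,0,0,0,0,0,0,0,0,0,0,0,0,0,0,0,0,0,0,0,0,0,0,0,0,0], "hand": -1, "grip_force": 30}}

```text
time: 6.72
ee_pos: [475.1, 246.8, 38.3]
ee_rot: [0.99, 0.142, -0.0, 0.001]
ft_force: [-1.0, -1.4, 1.4]
opening: 0.699
grasp_force: 29.7
```

Request:
{"api": "move_arm", "payload": {"plan": [0,0,-0.008,0,0,0,0,0,-0.016,0,0,0,0,0,-0.024,0,0,0,0,0,-0.03,0,0,0,0,0,-0.03,0,0,0,0,0,-0.03,0,0,0]}}

```text
time: 7.22
ee_pos: [475.8, 247.0, 68.8]
ee_rot: [0.99, 0.142, 0.001, 0.001]
ft_force: [0.8, 1.0, -3.9]
opening: 0.699
grasp_force: 29.7
```

```bash
python3 - <<'E'
from h import *
weigh(); go(470,-115,260,95); go(440,100,260,60)
E
```

```text
F [-0.02 -0.04 -3.56] sd [0.44 0.43 0.43] tau23 [-50.128 -19.234] pos [475.4 246.9  68. ] open 0.7 t 7.6167
go (470, -115, 260, 95) -> [-0.1072, 0.346, -0.1915, 0.0008, 0.0016, -1.3727] rows~ 11.0
go (440, 100, 260, 60) -> [-0.0754, 0.1313, -0.1918, 0.0012, 0.0012, -0.7618] rows~ 6.1
```

Middle box is about 3.6 N, so it's the middle weight and the far box is the heaviest. I'll take the far one now.

Request:
{"api": "move_arm", "payload": {"plan": [0,0,0.01,0,0,0,0,0,0.02,0,0,0,0,0,0.027,0,0,0,0,0,0.03,0,0,0,0,0,0.03,0,0,0]}}

```text
time: 8.03
ee_pos: [474.7, 246.6, 38.1]
ee_rot: [0.99, 0.142, -0.001, 0.001]
ft_force: [-4.3, -1.3, 6.9]
opening: 0.701
grasp_force: 29.8
```

Request:
{"api": "move_arm", "payload": {"plan": [0,0,0,0,0,0,0,0,0,0,0,0,0,0,0,0,0,0,0,0,0,0,0,0,0.02,0,0,0,0,0,0.04,0,0,0,0,0,0.0545,0,0,0,0,0,0.0545,0,0,0,0,0], "hand": 1}}

```text
time: 8.7
ee_pos: [530.6, 262.9, 38.3]
ee_rot: [0.99, 0.142, 0.002, 0.0]
ft_force: [-1.0, -0.1, 0.1]
opening: 1.0
grasp_force: 0.0
```

Request:
{"api": "move_arm", "payload": {"plan": [0,0,0,0,0,0,0,0,0,0,0,0,0,0,0,0,0,0,0,0,0,0,0,0,0,0,0,0,0,0,0,0,0,0,0,0], "hand": -1, "grip_force": 35}}

```text
time: 9.2
ee_pos: [527.2, 262.0, 38.2]
ee_rot: [0.99, 0.142, -0.0, 0.001]
ft_force: [-0.7, -0.4, 0.9]
opening: 0.699
grasp_force: 34.5
```

Request:
{"api": "move_arm", "payload": {"plan": [0,0,-0.008,0,0,0,0,0,-0.016,0,0,0,0,0,-0.024,0,0,0,0,0,-0.03,0,0,0,0,0,-0.03,0,0,0,0,0,-0.03,0,0,0]}}

```text
time: 9.7
ee_pos: [528.1, 262.4, 68.8]
ee_rot: [0.99, 0.142, 0.001, 0.001]
ft_force: [-1.1, 0.5, -5.4]
opening: 0.698
grasp_force: 34.5
```

```bash
python3 - <<'E'
from h import *
weigh(); go(528,262,260,16.3); go(450,60,260,60); go(470,-115,260,95); go(470,-115,60,95)
E
```

```text
F [-0.14  0.4  -5.87] sd [0.44 0.4  0.41] tau23 [-56.736 -21.513] pos [527.7 262.2  67.9] open 0.701 t 10.1
go (528, 262, 260, 16.3) -> [0.0001, 0.0006, -0.1921, 0.0015, 0.0007, 0.0009] rows~ 4.6
go (450, 60, 260, 60) -> [-0.1316, 0.1725, -0.1917, 0.0012, 0.0012, -0.7618] rows~ 6.9
go (470, -115, 260, 95) -> [-0.1617, 0.346, -0.1915, 0.0008, 0.0016, -1.3727] rows~ 11.0
go (470, -115, 60, 95) -> [-0.1615, 0.3457, 0.0085, 0.0008, 0.0016, -1.3727] rows~ 11.0
```

5.9 N confirms the far box is the heaviest. I'll carry it to a free spot for the regrasp.

Request:
{"api": "move_arm", "payload": {"plan": [0,0,-0.035,0,0,0,0,0,-0.075,0,0,0,0,0,-0.115,0,0,0,0,0,-0.155,0,0,0,0,0,-0.19,0,0,0,-0.022,0.029,-0.192,0,0,-0.12,-0.044,0.058,-0.192,0,0,-0.24,-0.066,0.086,-0.192,0,0,-0.36]}}

```text
time: 10.77
ee_pos: [487.9, 160.6, 260.8]
ee_rot: [0.947, 0.321, 0.0, 0.001]
ft_force: [-0.0, -1.6, -5.9]
opening: 0.703
grasp_force: 34.6
```

```bash
python3 - <<'E'
from h import *
s=readout.state();print(s["ee_pos"],s["opening"]); go(470,-115,260,95); 
E
```

```text
[487.9074638  160.56058934 260.80096556] 0.7032562122763482
go (470, -115, 260, 95) -> [-0.1816, 0.208, 0.0012, 0.0021, 0.0009, -1.0053] rows~ 8.0
```

Request:
{"api": "move_arm", "payload": {"plan": [-0.022,0.025,0,0,0,-0.12,-0.044,0.05,0,0,0,-0.24,-0.066,0.075,0,0,0,-0.36,-0.088,0.1,0,0,0,-0.48,-0.11,0.126,0,0,0,-0.6,-0.132,0.152,0,0,0,-0.72,-0.154,0.177,0,0,0,-0.84,-0.175,0.2,0,0,0,-0.95]}}

```text
time: 11.43
ee_pos: [468.9, -102.9, 260.8]
ee_rot: [0.706, 0.708, -0.0, 0.001]
ft_force: [1.2, 0.1, -5.6]
opening: 0.699
grasp_force: 34.6
```

Request:
{"api": "move_arm", "payload": {"plan": [0,0,0,0,0,0,0,0,0,0,0,0,0,0,0,0,0,0]}}

```text
time: 11.68
ee_pos: [469.2, -101.0, 260.6]
ee_rot: [0.709, 0.706, -0.0, 0.0]
ft_force: [-0.2, -0.3, -6.1]
opening: 0.703
grasp_force: 34.6
```

```bash
python3 - <<'E'
from h import *
s=readout.state();print(s["ee_pos"],s["opening"]); go(470,-115,260,95); go(470,-115,60,95);go(470,-115,35,95)
E
```

```text
[ 469.19091199 -101.0364374   260.61254671] 0.703091995289668
go (470, -115, 260, 95) -> [-0.014, 0.0009, 0.0006, -0.0001, 0.0007, -0.0914] rows~ 0.7
go (470, -115, 60, 95) -> [-0.0138, 0.0009, 0.2006, -0.0001, 0.0007, -0.0914] rows~ 4.8
go (470, -115, 35, 95) -> [-0.0138, 0.0009, 0.2256, -0.0001, 0.0007, -0.0914] rows~ 5.4
```

Request:
{"api": "move_arm", "payload": {"plan": [-0.014,0.001,0.04,0,0,-0.09,-0.014,0.001,0.08,0,0,-0.09,-0.014,0.001,0.12,0,0,-0.09,-0.014,0.001,0.16,0,0,-0.09,-0.014,0.001,0.195,0,0,-0.09,-0.014,0.001,0.212,0,0,-0.09,-0.014,0.001,0.221,0,0,-0.09,-0.014,0.001,0.226,0,0,-0.09]}}

```text
time: 12.35
ee_pos: [470.0, -114.3, 34.0]
ee_rot: [0.675, 0.738, -0.001, -0.001]
ft_force: [-16.7, 9.8, 40.8]
opening: 0.703
grasp_force: 34.8
```

Request:
{"api": "move_arm", "payload": {"plan": [0,0,0,0,0,0,0,0,0,0,0,0]}}

```text
time: 12.52
ee_pos: [471.7, -115.5, 35.9]
ee_rot: [0.675, 0.738, 0.0, 0.002]
ft_force: [1.4, -0.1, -5.8]
opening: 0.7
grasp_force: 34.6
```

Request:
{"api": "move_arm", "payload": {"plan": [0,0,0,0,0,0,0,0,0,0,0,0,0,0,0,0,0,0,0,0,0,0,0,0,0,0,-0.04,0,0,0,0,0,-0.08,0,0,0.12,0,0,-0.08,0,0,0.24,0,0,-0.08,0,0,0.36], "hand": 1}}

```text
time: 13.18
ee_pos: [472.1, -116.2, 117.5]
ee_rot: [0.798, 0.602, 0.001, 0.003]
ft_force: [0.7, 0.5, -0.2]
opening: 1.001
grasp_force: 0.0
```

```bash
python3 - <<'E'
from h import *
s=readout.state();print(s["ee_pos"],s["opening"]); go(470,-115,115,5)
E
```

```text
[ 472.09880511 -116.23349177  117.5454542 ] 1.0006457725169304
go (470, -115, 115, 5) -> [0.0006, -0.0024, 0.0025, 0.0074, -0.0024, 1.2056] rows~ 9.6
```

Request:
{"api": "move_arm", "payload": {"plan": [0,0,0,0,0,0.12,0,0,0,0,0,0.24,0,0,0,0,0,0.36,0,0,0,0,0,0.48,0,0,0,0,0,0.6,0,0,0,0,0,0.72,0,0,0,0,0,0.84,0,0,0,0,0,0.96]}}

```text
time: 13.85
ee_pos: [470.6, -115.7, 115.1]
ee_rot: [0.986, 0.166, 0.0, 0.001]
ft_force: [0.3, 0.2, 0.3]
opening: 0.999
grasp_force: 0.0
```

Request:
{"api": "move_arm", "payload": {"plan": [0,0,0,0,0,0.1,0,0,0,0,0,0.18,0,0,0,0,0,0.18,0,0,0,0,0,0.18]}}

```text
time: 14.18
ee_pos: [470.6, -115.6, 115.0]
ee_rot: [0.997, 0.081, 0.0, 0.001]
ft_force: [-0.8, -0.5, -0.1]
opening: 1.0
grasp_force: 0.0
```

```bash
python3 - <<'E'
from h import *
im,d=viewer.get_image("top"); m=viewer.camera_model("top"); 
s=readout.state();print(s["ee_pos"],s["opening"],Ro.from_quat(s["ee_rot"]).as_euler("xyz",degrees=True).round(1)); go(471.7,-115.5,36,5)
m=viewer.camera_model("wrist"); im,d=viewer.get_image("wrist"); P=cloud(m,d); Q=P.reshape(-1,3)
Q=Q[(abs(Q[:,0]-472)<50)&(abs(Q[:,1]+115)<45)&(Q[:,2]>50)&(Q[:,2]<62)]; print(len(Q),rect(Q),np.median(Q[:,2]))
cv2.imwrite("pics/w3.png",im)
E
```

```text
[ 470.5195027  -115.58506093  114.95153491] 0.998817140027226 [179.9  -0.    9.3]
go (471.7, -115.5, 36, 5) -> [0.0011, -0.0, 0.079, 0.0017, -0.0005, 0.0742] rows~ 1.9
5379 (array([ 472.9, -115.5]), array([64.2, 50.4]), 7.6) 55.99391657929936
```

View pics/w3.png

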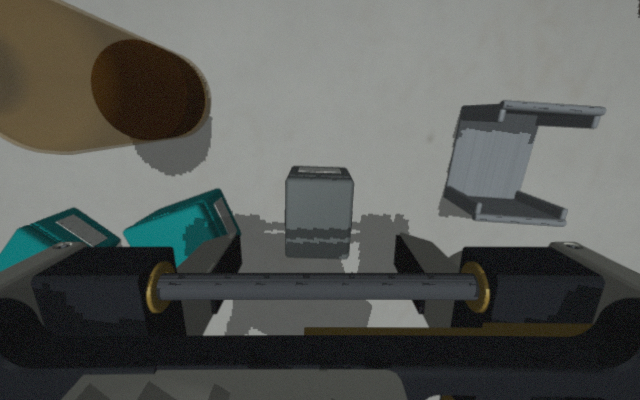

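The box stands upright at px (319,215), between the fingers. Regrip it on its 50 mm faces.

Request:
{"api": "move_arm", "payload": {"plan": [0.0015,0,0.03,0,0,0.04,0.0015,0,0.055,0,0,0.04,0.0015,0,0.07,0,0,0.04,0.0015,0,0.078,0,0,0.04,0.0015,0,0.078,0,0,0.04]}}

```text
time: 14.7
ee_pos: [471.0, -115.1, 35.3]
ee_rot: [0.998, 0.06, -0.001, 0.0]
ft_force: [0.5, -0.3, -0.3]
opening: 0.999
grasp_force: 0.0
```

Request:
{"api": "move_arm", "payload": {"plan": [0,0,0,0,0,0,0,0,0,0,0,0,0,0,0,0,0,0,0,0,0,0,0,0,0,0,0,0,0,0,0,0,0,0,0,0,0,0,0,0,0,0], "hand": -1, "grip_force": 35}}

```text
time: 15.28
ee_pos: [472.1, -115.5, 37.0]
ee_rot: [0.998, 0.059, 0.0, 0.001]
ft_force: [-0.8, 0.4, 0.9]
opening: 0.545
grasp_force: 24.4
```

```bash
python3 - <<'E'
from h import *
s=readout.state();print(s["ee_pos"],s["opening"],Ro.from_quat(s["ee_rot"]).as_euler("xyz",degrees=True).round(1)); go(472,-115.5,125,5);go(536,-255.7,125,5)
E
```

```text
[ 472.08859874 -115.54477148   37.01661413] 0.5448175379343306 [179.9  -0.    6.8]
go (472, -115.5, 125, 5) -> [-0.0, 0.0001, -0.088, 0.0019, -0.0006, 0.0318] rows~ 2.1
go (536, -255.7, 125, 5) -> [0.0469, 0.1469, -0.0877, 0.0019, -0.0006, 0.0318] rows~ 4.3
```

Request:
{"api": "move_arm", "payload": {"plan": [0,0,0,0,0,0,0,0,-0.015,0,0,0,0,0,-0.045,0,0,0,0,0,-0.075,0,0,0,0,0,-0.088,0,0,0.02,0.01,0.03,-0.088,0,0,0.031,0.02,0.06,-0.088,0,0,0.031,0.03,0.09,-0.088,0,0,0.031]}}

```text
time: 15.95
ee_pos: [512.3, -201.4, 124.5]
ee_rot: [0.999, 0.045, -0.0, 0.0]
ft_force: [0.7, 0.4, -5.4]
opening: 0.541
grasp_force: 35.0
```

Request:
{"api": "move_arm", "payload": {"plan": [0.01,0.03,0,0,0,0,0.017,0.055,0,0,0,0,0.017,0.057,0,0,0,0,0.017,0.057,0,0,0,0,0.017,0.057,0,0,0,0,0.017,0.057,0,0,0,0]}}

```text
time: 16.45
ee_pos: [533.5, -255.1, 124.2]
ee_rot: [0.999, 0.044, -0.001, -0.0]
ft_force: [-0.1, 0.8, -5.3]
opening: 0.543
grasp_force: 35.0
```

```bash
python3 - <<'E'
from h import *
s=readout.state();print(s["ee_pos"],s["opening"],s["grasp_force"],s["ft_force"],Ro.from_quat(s["ee_rot"]).as_euler("xyz",degrees=True).round(1)); go(536,-255.7,125,5)
m=viewer.camera_model("wrist"); im,d=viewer.get_image("wrist"); P=cloud(m,d); Q=P.reshape(-1,3)
# held lid & carrier walls
L=Q[(abs(Q[:,0]-536)<50)&(abs(Q[:,1]+256)<45)&(Q[:,2]>138)&(Q[:,2]<152)]; print("lid",len(L),rect(L) if len(L)>9 else 0,np.median(L[:,2]) if len(L) else 0)
W=Q[(abs(Q[:,0]-536)<60)&(abs(Q[:,1]+256)<45)&(Q[:,2]>50)&(Q[:,2]<63)]; print("walls",len(W),rect(W),W.mean(0))
cv2.imwrite("pics/w4.png",im)
E
```

```text
[ 533.51171639 -255.06797791  124.15762068] 0.5430618074076627 34.97938871383667 [-0.07289081  0.78336602 -5.32907392] [-1.8e+02  1.0e-01  5.1e+00]
go (536, -255.7, 125, 5) -> [0.0024, 0.0008, -0.0008, -0.0003, 0.0018, 0.0013] rows~ 0.1
lid 9349 (array([ 536.9, -253.4]), array([60.7, 78.2]), 3.0) 142.98290407984135
walls 940 (array([ 571.7, -253.3]), array([13.8, 66. ]), 4.8) [ 574.69767194 -252.85239683   58.8257886 ]
```

View pics/w4.png

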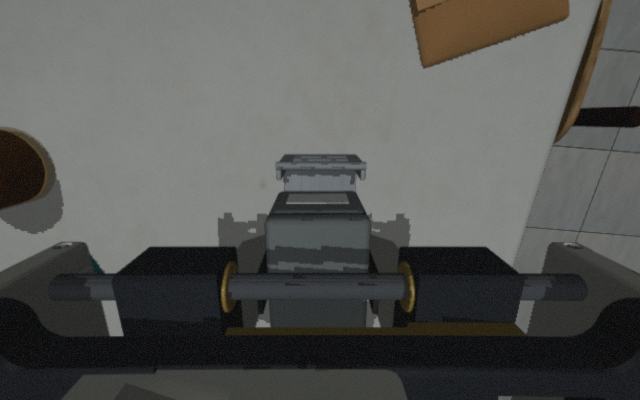

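The held box sits just above the carrier, with the far wall at px (320,160) and the lid around (318,240), so the two are lined up. I'll lower it gently.

Request:
{"api": "move_arm", "payload": {"plan": [0.0025,0.0008,0,0,0,0,0.0025,0.0008,0,0,0,0,0.0025,0.0008,0.02,0,0,0,0.0025,0.0008,0.035,0,0,0,0.0025,0.0008,0.045,0,0,0,0.0025,0.0008,0.05,0,0,0,0.0025,0.0008,0.05,0,0,0,0.0025,0.0008,0.05,0,0,0]}}

```text
time: 17.17
ee_pos: [537.2, -257.1, 75.3]
ee_rot: [0.999, 0.044, 0.0, 0.001]
ft_force: [0.3, -0.4, -5.2]
opening: 0.546
grasp_force: 35.0
```

```bash
python3 - <<'E'
from h import *
s=readout.state();print(s["ee_pos"],s["ft_force"].round(1),s["ft_torque"].round(2)); go(536,-255.7,41,5)
E
```

```text
[ 537.20470036 -257.07728309   75.31927879] [ 0.3 -0.4 -5.2] [-0.01  0.01  0.04]
go (536, -255.7, 41, 5) -> [-0.0011, -0.0015, 0.0343, 0.0018, -0.0005, 0.0008] rows~ 0.8
```

Request:
{"api": "move_arm", "payload": {"plan": [-0.001,-0.001,0.006,0,0,0,-0.001,-0.001,0.012,0,0,0,-0.001,-0.001,0.018,0,0,0,-0.001,-0.001,0.024,0,0,0,-0.001,-0.001,0.028,0,0,0,-0.001,-0.001,0.031,0,0,0,-0.001,-0.001,0.033,0,0,0,-0.001,-0.001,0.0335,0,0,0]}}

```text
time: 17.83
ee_pos: [535.8, -256.1, 41.2]
ee_rot: [0.999, 0.044, -0.0, 0.001]
ft_force: [0.4, 0.1, -5.5]
opening: 0.545
grasp_force: 35.0
```

```bash
python3 - <<'E'
from h import *
weigh(4); s=readout.state(); print(s["ft_torque"].round(2)); go(536,-255.7,41,5)
E
```

```text
F [ 0.02  0.04 -5.76] sd [0.07 0.23 0.42] tau23 [-57.308 -20.343] pos [ 536.  -256.2   41.7] open 0.539 t 18.0333
[ 0.06 -0.06 -0.02]
go (536, -255.7, 41, 5) -> [0.0001, -0.0005, 0.0007, 0.0018, -0.0005, 0.0007] rows~ 0.0
```

Request:
{"api": "move_arm", "payload": {"plan": [0,-0.0003,0.0005,0,0,0,0,-0.0003,0.001,0,0,0,0,-0.0003,0.0012,0,0,0]}}

```text
time: 18.28
ee_pos: [536.0, -255.9, 41.0]
ee_rot: [0.999, 0.044, 0.0, 0.001]
ft_force: [-2.5, 2.3, 3.2]
opening: 0.541
grasp_force: 35.0
```

Request:
{"api": "move_arm", "payload": {"plan": [0,0,0,0,0,0,0,0,0,0,0,0,0,0,0,0,0,0,0,0,0,0,0,0,0,0,0,0,0,0], "hand": 0.5}}

```text
time: 18.7
ee_pos: [536.0, -256.0, 40.4]
ee_rot: [0.999, 0.044, 0.0, 0.001]
ft_force: [0.8, 0.8, -0.1]
opening: 0.748
grasp_force: 0.0
```

Request:
{"api": "move_arm", "payload": {"plan": [0,0,-0.02,0,0,0,0,0,-0.06,0,0,0,0,0,-0.1,0,0,0,0,0,-0.14,0,0,0,0,0,-0.18,0,0,0,0,0,-0.2,0,0,0,-0.02,0,-0.2,0,0,0,-0.04,0,-0.2,0,0,0], "hand": 1}}

```text
time: 19.37
ee_pos: [496.5, -259.3, 242.0]
ee_rot: [0.999, 0.045, 0.002, 0.002]
ft_force: [-0.6, 0.6, -0.1]
opening: 1.0
grasp_force: 0.0
```

Request:
{"api": "move_arm", "payload": {"plan": [0,0,0,0,0,0,0,0,0,0,0,0,0,0,0,0,0,0]}}

```text
time: 19.62
ee_pos: [496.3, -259.2, 240.3]
ee_rot: [0.999, 0.044, 0.0, 0.001]
ft_force: [0.5, -0.1, 0.0]
opening: 1.0
grasp_force: 0.0
```

```bash
cat >> h.py <<'E'
def lid(zl,c=(536,-256)):
    s=readout.state(); m=viewer.camera_model("wrist"); im,d=viewer.get_image("wrist"); Q=cloud(m,d).reshape(-1,3)
    print("tcp",s["ee_pos"].round(1),s["time"])
    b=Q[abs(Q[:,2])<8]; zb=np.median(b[:,2])
    Q=Q[(abs(Q[:,0]-c[0])<60)&(abs(Q[:,1]-c[1])<50)]; L=Q[abs(Q[:,2]-zl-zb)<6]; print("bench",zb.round(1),"lid",len(L),rect(L),np.median(L[:,2]).round(1)); return im
E
python3 - <<'E'
from h import *
im=lid(58); cv2.imwrite("pics/w5.png",im); go(476,246.9,260,16.3)
E
```

```text
tcp [ 496.3 -259.2  240.3] 19.6167
bench 1.9 lid 3419 (array([ 537.5, -256.2]), array([83.5, 65.8]), 5.2) 59.9
go (476, 246.9, 260, 16.3) -> [0.0241, -0.5058, -0.0206, 0.0015, -0.0004, -0.1965] rows~ 12.2
```

View pics/w5.png

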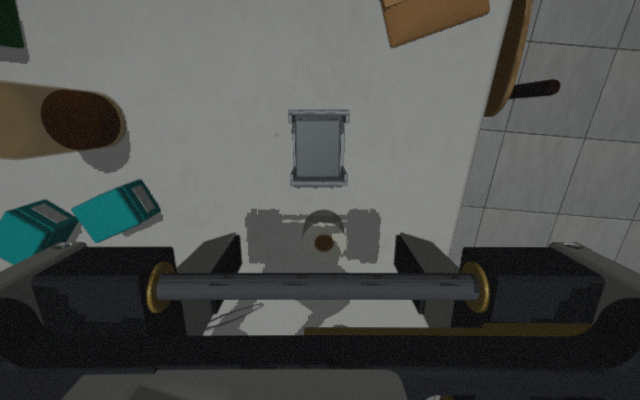

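The heavy box is seated in the carrier at px (320,148). Next, the middle-weight box.

Request:
{"api": "move_arm", "payload": {"plan": [0.003,-0.04,-0.02,0,0,-0.03,0.006,-0.08,-0.02,0,0,-0.06,0.008,-0.12,-0.02,0,0,-0.09,0.01,-0.16,-0.02,0,0,-0.12,0.012,-0.2,-0.02,0,0,-0.15,0.014,-0.24,-0.02,0,0,-0.18,0.016,-0.28,-0.02,0,0,-0.197,0.018,-0.32,-0.02,0,0,-0.197]}}

```text
time: 20.33
ee_pos: [485.9, 63.6, 259.7]
ee_rot: [0.99, 0.143, 0.0, 0.001]
ft_force: [0.7, 0.3, -0.3]
opening: 0.999
grasp_force: 0.0
```

```bash
python3 - <<'E'
from h import *
s=readout.state();print(s["ee_pos"]); go(475.5,246.9,260,16.3)
E
```

```text
[485.85163077  63.62263848 259.68013211]
go (475.5, 246.9, 260, 16.3) -> [0.0418, -0.1787, -0.0006, 0.0014, -0.0001, 0.0018] rows~ 4.4
```

Request:
{"api": "move_arm", "payload": {"plan": [0.01,-0.04,0,0,0,0,0.02,-0.08,0,0,0,0,0.03,-0.12,0,0,0,0,0.041,-0.163,0,0,0,0,0.041,-0.163,0.04,0,0,0,0.041,-0.163,0.08,0,0,0,0.041,-0.163,0.11,0,0,0,0.041,-0.163,0.11,0,0,0]}}

```text
time: 21.0
ee_pos: [475.8, 228.9, 143.4]
ee_rot: [0.99, 0.143, -0.006, 0.002]
ft_force: [-0.5, -1.7, -0.9]
opening: 1.0
grasp_force: 0.0
```

Request:
{"api": "move_arm", "payload": {"plan": [0,0,0,0,0,0,0,0,0,0,0,0]}}

```text
time: 21.17
ee_pos: [480.6, 229.6, 151.1]
ee_rot: [0.99, 0.142, 0.001, 0.001]
ft_force: [-0.0, 0.4, 1.2]
opening: 1.001
grasp_force: 0.0
```

```bash
python3 - <<'E'
from h import *
im=lid(58,(476,247)); go(475.3,246.8,150,16.3); go(475.3,246.8,38.5,16.3)
m=viewer.camera_model("wrist"); print(proj(m,[[475.3,246.8,58],[424,231.7,58]]))
cv2.imwrite("pics/w6.png",cv2.resize(im[60:300,160:480],None,fx=2.4,fy=2.4,interpolation=2))
E
```

```text
tcp [480.6 229.6 151.1] 21.1667
bench 1.7 lid 6431 (array([459. , 242.5]), array([86.2, 65.4]), 16.5) 60.0
go (475.3, 246.8, 150, 16.3) -> [-0.0006, -0.0181, 0.0017, 0.0014, -0.0039, 0.0002] rows~ 0.4
go (475.3, 246.8, 38.5, 16.3) -> [-0.001, -0.0183, 0.1132, 0.0014, -0.0039, 0.0002] rows~ 2.7
[[296.76400744 210.06761487]
 [298.01153616 265.68754124]]
```

View pics/w6.png

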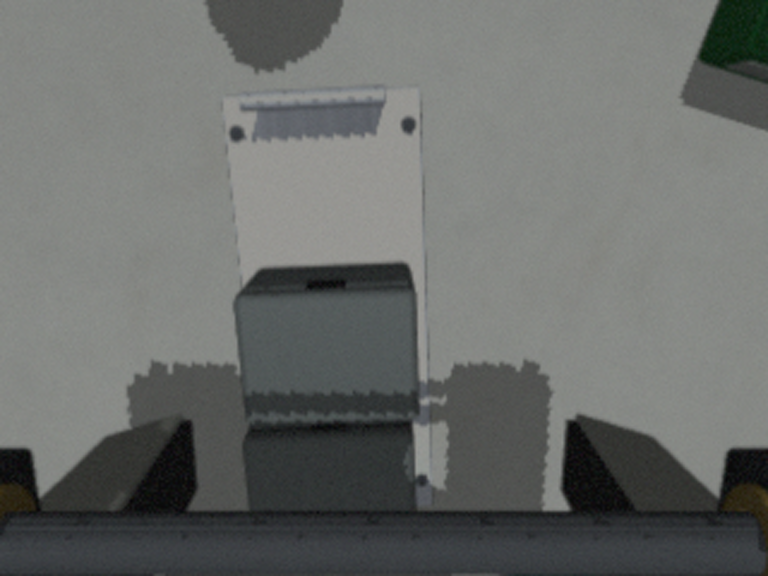

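The middle box stands where I left it, at crop px (330,350). Grip it.

Request:
{"api": "move_arm", "payload": {"plan": [-0.0008,-0.018,0.002,0,0,0,-0.0008,-0.018,0.03,0,0,0,-0.0008,-0.018,0.06,0,0,0,-0.0008,-0.018,0.085,0,0,0,-0.0008,-0.018,0.103,0,0,0,-0.0008,-0.018,0.112,0,0,0,-0.0008,-0.018,0.113,0,0,0,-0.0008,-0.018,0.113,0,0,0]}}

```text
time: 21.88
ee_pos: [474.6, 246.2, 37.8]
ee_rot: [0.99, 0.142, 0.001, 0.001]
ft_force: [0.7, 0.2, 1.0]
opening: 1.001
grasp_force: 0.0
```

Request:
{"api": "move_arm", "payload": {"plan": [0,0,0,0,0,0,0,0,0,0,0,0,0,0,0,0,0,0,0,0,0,0,0,0,0,0,0,0,0,0,0,0,0,0,0,0], "hand": -1, "grip_force": 30}}

```text
time: 22.38
ee_pos: [473.8, 246.1, 37.1]
ee_rot: [0.99, 0.142, 0.001, 0.001]
ft_force: [-0.7, -0.6, 4.8]
opening: 0.7
grasp_force: 29.7
```

```bash
python3 - <<'E'
from h import *
weigh(2)
E
```

```text
F [-1.12 -0.87  6.12] sd [0.26 0.37 0.  ] tau23 [-45.82  -15.998] pos [473.8 246.1  37.1] open 0.697 t 22.4833
```

Request:
{"api": "move_arm", "payload": {"plan": [0,0,-0.02,0,0,0,0,0,-0.055,0,0,0,0,0,-0.095,0,0,0,0,0,-0.135,0,0,0,0,0,-0.175,0,0,0,0,0,-0.21,0,0,0,0,0,-0.221,0,0,0,0,0,-0.221,0,0,0]}}

```text
time: 23.15
ee_pos: [474.5, 246.7, 260.6]
ee_rot: [0.99, 0.142, 0.003, 0.0]
ft_force: [0.7, 0.3, -3.4]
opening: 0.701
grasp_force: 29.7
```

```bash
python3 - <<'E'
from h import *
weigh(2); go(536,-256,260,95)
E
```

```text
F [ 0.7  -0.61 -4.52] sd [0.21 0.64 0.59] tau23 [-48.26  -27.982] pos [472.7 246.1 256.2] open 0.698 t 23.25
go (536, -256, 260, 95) -> [-0.0804, 0.4996, -0.0028, -0.0002, 0.003, -1.3731] rows~ 12.1
```

Request:
{"api": "move_arm", "payload": {"plan": [-0.004,0.025,-0.003,0,0,-0.07,-0.01,0.062,-0.003,0,0,-0.17,-0.016,0.1,-0.003,0,0,-0.28,-0.022,0.138,-0.003,0,0,-0.39,-0.028,0.176,-0.003,0,0,-0.5,-0.035,0.215,-0.003,0,0,-0.61,-0.041,0.254,-0.003,0,0,-0.72,-0.047,0.293,-0.003,0,0,-0.83]}}

```text
time: 23.92
ee_pos: [508.7, -43.8, 258.2]
ee_rot: [0.85, 0.527, -0.002, -0.001]
ft_force: [1.1, -0.1, -3.2]
opening: 0.7
grasp_force: 29.7
```

```bash
python3 - <<'E'
from h import *
s=readout.state();print(s["ee_pos"],s["opening"]); go(536,-256,260,95)
E
```

```text
[508.7387625  -43.79901139 258.17589206] 0.7002024217205177
go (536, -256, 260, 95) -> [-0.1781, 0.1186, -0.0019, -0.0049, 0.001, -0.5471] rows~ 5.1
```

Request:
{"api": "move_arm", "payload": {"plan": [-0.032,0.021,0,0,0,-0.1,-0.064,0.042,0,0,0,-0.2,-0.096,0.063,0,0,0,-0.3,-0.125,0.083,0,0,0,-0.4,-0.15,0.1,0,0,0,-0.48,-0.163,0.109,0,0,0,-0.5,-0.163,0.109,0.04,0,0,-0.5,-0.163,0.109,0.07,0,0,-0.5]}}

```text
time: 24.58
ee_pos: [533.3, -238.0, 187.3]
ee_rot: [0.696, 0.719, -0.001, -0.001]
ft_force: [0.0, 0.3, -4.7]
opening: 0.702
grasp_force: 29.7
```

Request:
{"api": "move_arm", "payload": {"plan": [0,0,0.02,0,0,0,0,0,0.02,0,0,0,0,0,0.02,0,0,0,0,0,0.02,0,0,0]}}

```text
time: 24.92
ee_pos: [534.6, -237.0, 171.4]
ee_rot: [0.695, 0.719, -0.0, 0.001]
ft_force: [0.2, -0.1, -3.3]
opening: 0.698
grasp_force: 29.7
```

```bash
python3 - <<'E'
from h import *
s=readout.state();print(s["ee_pos"],s["opening"]); go(536,-256,130,95); go(536,-256,105,95)
E
```

```text
[ 534.64038094 -237.04959726  171.41553989] 0.6983613626273505
go (536, -256, 130, 95) -> [-0.0189, 0.0007, 0.0414, 0.0002, 0.0015, -0.0524] rows~ 1.1
go (536, -256, 105, 95) -> [-0.0189, 0.0007, 0.0664, 0.0002, 0.0015, -0.0524] rows~ 1.7
```

Request:
{"api": "move_arm", "payload": {"plan": [-0.0195,0.0007,0.01,0,0,-0.052,-0.0195,0.0007,0.03,0,0,-0.052,-0.0195,0.0007,0.05,0,0,-0.052,-0.0195,0.0007,0.065,0,0,-0.052,-0.0195,0.0007,0.073,0,0,-0.052,-0.0195,0.0007,0.073,0,0,-0.052,-0.0195,0.0007,0.073,0,0,-0.052]}}

```text
time: 25.5
ee_pos: [536.4, -256.8, 99.4]
ee_rot: [0.676, 0.737, -0.0, 0.001]
ft_force: [-1.5, -0.5, -4.1]
opening: 0.698
grasp_force: 29.7
```

```bash
python3 - <<'E'
from h import *
weigh(4); go(536,-256.5,91.5,95)
E
```

```text
F [-0.02  0.04 -2.96] sd [0.31 0.46 0.6 ] tau23 [-54.244 -21.731] pos [ 536.5 -256.9   99.7] open 0.702 t 25.7
go (536, -256.5, 91.5, 95) -> [0.0004, -0.0004, 0.0082, 0.0022, 0.0031, -0.0003] rows~ 0.2
```

Request:
{"api": "move_arm", "payload": {"plan": [0,-0.0004,0.003,0,0,0,0,-0.0004,0.005,0,0,0,0,-0.0004,0.0065,0,0,0,0,-0.0004,0.0075,0,0,0,0,-0.0004,0.008,0,0,0,0,-0.0004,0.008,0,0,0]}}

```text
time: 26.2
ee_pos: [535.3, -256.6, 91.1]
ee_rot: [0.676, 0.737, -0.0, 0.001]
ft_force: [-2.9, 1.4, 4.4]
opening: 0.699
grasp_force: 29.7
```

```bash
python3 - <<'E'
from h import *
weigh(4)
E
```

```text
F [-3.11  1.18  5.68] sd [0.26 0.5  0.41] tau23 [-50.025 -21.04 ] pos [ 535.3 -256.6   91.1] open 0.697 t 26.4
```

Request:
{"api": "move_arm", "payload": {"plan": [0,0,0,0,0,0,0,0,0,0,0,0,0,0,0,0,0,0,0,0,0,0,0,0,0,0,0,0,0,0], "hand": 0.9}}

```text
time: 26.82
ee_pos: [535.5, -256.6, 90.2]
ee_rot: [0.676, 0.737, -0.0, 0.001]
ft_force: [-0.5, 0.1, -0.5]
opening: 0.945
grasp_force: 0.0
```

Request:
{"api": "move_arm", "payload": {"plan": [0,0,-0.02,0,0,0,0,0,-0.06,0,0,0,0,0,-0.1,0,0,0,0,0,-0.14,0,0,0,0,0,-0.17,0,0,0,-0.02,0,-0.17,0,0,0,-0.04,0,-0.17,0,0,0,-0.04,0,-0.17,0,0,0], "hand": 1}}

```text
time: 27.48
ee_pos: [538.8, -299.1, 260.8]
ee_rot: [0.676, 0.736, -0.001, 0.002]
ft_force: [-1.4, 0.2, 0.6]
opening: 1.001
grasp_force: 0.0
```

Request:
{"api": "move_arm", "payload": {"plan": [0,0,0,0,0,0,0,0,0,0,0,0]}}

```text
time: 27.65
ee_pos: [538.6, -295.6, 259.7]
ee_rot: [0.676, 0.737, -0.0, -0.0]
ft_force: [0.2, -0.1, -0.7]
opening: 0.999
grasp_force: 0.0
```

```bash
python3 - <<'E'
from h import *
im=lid(112); cv2.imwrite("pics/w7.png",im); go(476,150,262,16.3);go(424,231.6,150,16.3)
E
```

```text
tcp [ 538.6 -295.6  259.7] 27.65
bench 1.9 lid 3225 (array([ 536.1, -255.2]), array([63.6, 51.3]), 7.3) 114.0
go (476, 150, 262, 16.3) -> [0.4492, -0.0237, -0.0023, -0.0001, 0.0007, 1.3733] rows~ 11.0
go (424, 231.6, 150, 16.3) -> [0.535, -0.0684, 0.1096, -0.0001, 0.0007, 1.3733] rows~ 13.2
```

View pics/w7.png

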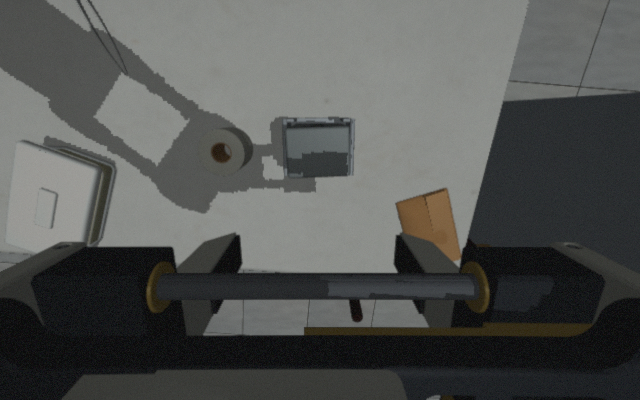

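The second box is stacked squarely: lid at px (318,150), centre (536,-255). Now the light box.

Request:
{"api": "move_arm", "payload": {"plan": [0.04,-0.005,-0.003,0,0,0.104,0.08,-0.01,-0.003,0,0,0.208,0.12,-0.015,-0.003,0,0,0.312,0.16,-0.02,-0.003,0,0,0.416,0.2,-0.025,-0.003,0,0,0.52,0.24,-0.03,-0.003,0,0,0.624,0.28,-0.035,-0.003,0,0,0.728,0.32,-0.04,-0.003,0,0,0.832]}}

```text
time: 28.37
ee_pos: [470.0, 21.4, 262.9]
ee_rot: [0.917, 0.399, -0.0, 0.001]
ft_force: [1.5, 1.5, 0.2]
opening: 0.999
grasp_force: 0.0
```

```bash
python3 - <<'E'
from h import *
s=readout.state();print(s["ee_pos"]); go(424,231.6,262,16.3)
E
```

```text
[469.95989668  21.42995271 262.90684471]
go (424, 231.6, 262, 16.3) -> [0.1226, -0.1768, 0.0006, 0.0013, 0.0003, 0.537] rows~ 5.2
```

Request:
{"api": "move_arm", "payload": {"plan": [0.022,-0.033,0,0,0,0.1,0.045,-0.066,0,0,0,0.2,0.067,-0.098,0,0,0,0.3,0.09,-0.13,0,0,0,0.4,0.112,-0.163,0,0,0,0.49,0.112,-0.163,0.04,0,0,0.49,0.112,-0.163,0.08,0,0,0.49,0.112,-0.163,0.11,0,0,0.49]}}

```text
time: 29.03
ee_pos: [425.3, 213.0, 150.5]
ee_rot: [0.986, 0.169, -0.001, 0.001]
ft_force: [0.4, 0.3, -0.7]
opening: 0.999
grasp_force: 0.0
```

Request:
{"api": "move_arm", "payload": {"plan": [0,0,0,0,0,0,0,0,0,0,0,0,0,0,0,0,0,0]}}

```text
time: 29.28
ee_pos: [428.3, 212.1, 154.3]
ee_rot: [0.986, 0.167, 0.001, 0.001]
ft_force: [1.0, 0.6, 0.3]
opening: 0.997
grasp_force: 0.0
```

```bash
python3 - <<'E'
from h import *
s=readout.state();print(s["ee_pos"]); go(424,231.7,38.5,16.3)
im=lid(58,(424,232))
E
```

```text
[428.26323638 212.13157525 154.27291815]
go (424, 231.7, 38.5, 16.3) -> [0.0022, -0.0201, 0.1157, 0.0014, -0.0024, 0.0516] rows~ 2.8
tcp [428.3 212.1 154.3] 29.2833
bench 1.8 lid 4068 (array([424. , 232.1]), array([49.9, 64.2]), 17.8) 60.0
```

Request:
{"api": "move_arm", "payload": {"plan": [0.0022,-0.02,0.002,0,0,0.045,0.0022,-0.02,0.03,0,0,0.045,0.0022,-0.02,0.06,0,0,0.045,0.0022,-0.02,0.09,0,0,0.045,0.0022,-0.02,0.107,0,0,0.045,0.0022,-0.02,0.114,0,0,0.045,0.0022,-0.02,0.115,0,0,0.045,0.0022,-0.02,0.115,0,0,0.045]}}

```text
time: 30.0
ee_pos: [424.1, 231.4, 38.9]
ee_rot: [0.989, 0.145, 0.001, 0.0]
ft_force: [0.1, 0.8, 0.7]
opening: 1.001
grasp_force: 0.0
```

Request:
{"api": "move_arm", "payload": {"plan": [0,0,0,0,0,0,0,0,0,0,0,0,0,0,0,0,0,0,0,0,0,0,0,0,0,0,0,0,0,0,0,0,0,0,0,0], "hand": -1, "grip_force": 20}}

```text
time: 30.5
ee_pos: [423.1, 231.2, 38.0]
ee_rot: [0.989, 0.145, 0.0, 0.001]
ft_force: [-0.5, -0.7, 5.2]
opening: 0.702
grasp_force: 19.8
```

Request:
{"api": "move_arm", "payload": {"plan": [0,0,-0.02,0,0,0,0,0,-0.055,0,0,0,0,0,-0.095,0,0,0,0,0,-0.135,0,0,0,0,0,-0.175,0,0,0,0,0,-0.21,0,0,0,0,0,-0.225,0,0,0,0,0,-0.225,0,0,0]}}

```text
time: 31.17
ee_pos: [424.3, 232.0, 266.4]
ee_rot: [0.989, 0.145, 0.004, -0.0]
ft_force: [0.6, 0.2, -0.6]
opening: 0.701
grasp_force: 19.8
```

```bash
python3 - <<'E'
from h import *
weigh(2); go(536,-256,262,95)
E
```

```text
F [-0.01  0.08 -1.82] sd [0.24 0.05 0.35] tau23 [-41.18  -26.895] pos [422.4 231.3 261.9] open 0.699 t 31.2667
go (536, -256, 262, 95) -> [-0.031, 0.4994, 0.0007, 0.0008, 0.0017, -1.3671] rows~ 12.0
```

Request:
{"api": "move_arm", "payload": {"plan": [-0.002,0.025,0,0,0,-0.07,-0.004,0.062,0,0,0,-0.17,-0.006,0.1,0,0,0,-0.28,-0.009,0.138,0,0,0,-0.39,-0.011,0.176,0,0,0,-0.5,-0.013,0.215,0,0,0,-0.61,-0.016,0.254,0,0,0,-0.72,-0.018,0.293,0,0,0,-0.83]}}

```text
time: 31.93
ee_pos: [486.0, -44.0, 260.4]
ee_rot: [0.849, 0.528, -0.002, -0.001]
ft_force: [0.9, 0.5, -1.6]
opening: 0.699
grasp_force: 19.8
```

```bash
python3 - <<'E'
from h import *
s=readout.state();print(s["ee_pos"],s["opening"]); go(536,-256.5,262,95)
E
```

```text
[485.96434676 -44.03566399 260.4142905 ] 0.6989733542097404
go (536, -256.5, 262, 95) -> [-0.1684, 0.1389, -0.0018, -0.0044, 0.001, -0.5457] rows~ 5.2
```

Request:
{"api": "move_arm", "payload": {"plan": [-0.032,0.026,0,0,0,-0.1,-0.064,0.053,0,0,0,-0.2,-0.096,0.079,0,0,0,-0.31,-0.128,0.105,0,0,0,-0.42,-0.152,0.126,0,0,0,-0.51,-0.167,0.138,0,0,0,-0.545,-0.167,0.138,0.025,0,0,-0.545,-0.167,0.138,0.05,0,0,-0.545]}}

```text
time: 32.6
ee_pos: [535.3, -255.2, 210.4]
ee_rot: [0.679, 0.734, -0.001, -0.0]
ft_force: [-0.0, -0.4, -1.8]
opening: 0.698
grasp_force: 19.8
```

Request:
{"api": "move_arm", "payload": {"plan": [0,0,0.02,0,0,0,0,0,0.03,0,0,0,0,0,0.03,0,0,0,0,0,0.03,0,0,0]}}

```text
time: 32.93
ee_pos: [535.4, -253.5, 182.2]
ee_rot: [0.678, 0.735, -0.001, -0.001]
ft_force: [0.6, 0.5, -1.7]
opening: 0.703
grasp_force: 19.8
```

```bash
python3 - <<'E'
from h import *
weigh(3); go(536,-256.5,154,95); 
E
```

```text
F [-0.27 -0.19 -0.86] sd [0.27 0.62 0.48] tau23 [-50.654 -23.441] pos [ 536.4 -254.   184.5] open 0.701 t 33.0833
go (536, -256.5, 154, 95) -> [-0.0024, -0.0006, 0.0305, 0.002, 0.0029, -0.0058] rows~ 0.7
```

Request:
{"api": "move_arm", "payload": {"plan": [-0.002,-0.0005,0.012,0,0,-0.005,-0.002,-0.0005,0.022,0,0,-0.005,-0.002,-0.0005,0.029,0,0,-0.005,-0.002,-0.0005,0.031,0,0,-0.005,-0.002,-0.0005,0.031,0,0,-0.005,-0.002,-0.0005,0.031,0,0,-0.005]}}

```text
time: 33.58
ee_pos: [535.6, -255.8, 152.5]
ee_rot: [0.676, 0.737, -0.0, 0.001]
ft_force: [-0.5, 0.0, -1.4]
opening: 0.701
grasp_force: 19.8
```

```bash
python3 - <<'E'
from h import *
weigh(4); go(536,-256,146.3,95)
E
```

```text
F [ 0.17 -0.2  -1.09] sd [0.31 0.5  0.5 ] tau23 [-52.21  -23.033] pos [ 535.6 -255.9  152.8] open 0.699 t 33.7833
go (536, -256, 146.3, 95) -> [-0.0001, 0.0003, 0.0065, 0.0009, 0.0021, -0.0011] rows~ 0.2
```

Request:
{"api": "move_arm", "payload": {"plan": [0,0,0.002,0,0,0,0,0,0.004,0,0,0,0,0,0.0055,0,0,0,0,0,0.0065,0,0,0,0,0,0.0065,0,0,0]}}

```text
time: 34.2
ee_pos: [535.4, -255.9, 146.1]
ee_rot: [0.676, 0.737, -0.0, 0.001]
ft_force: [-2.1, 0.1, 1.8]
opening: 0.702
grasp_force: 19.8
```

```bash
python3 - <<'E'
from h import *
weigh(4)
E
```

```text
F [-1.79  0.82  3.  ] sd [0.24 0.7  0.73] tau23 [-50.222 -22.444] pos [ 535.4 -255.9  146.1] open 0.703 t 34.4
```

Seated. Release it, retreat and check.

Request:
{"api": "move_arm", "payload": {"plan": [0,0,0,0,0,0,0,0,0,0,0,0,0,0,0,0,0,0,0,0,0,0,0,0,0,0,0,0,0,0], "hand": 0.9}}

```text
time: 34.82
ee_pos: [535.5, -255.8, 145.6]
ee_rot: [0.676, 0.737, -0.0, 0.001]
ft_force: [0.4, -0.3, -0.4]
opening: 0.943
grasp_force: 0.0
```

Request:
{"api": "move_arm", "payload": {"plan": [0,0,-0.02,0,0,0,0,0,-0.05,0,0,0,0,0,-0.09,0,0,0,0,0,-0.13,0,0,0,0,0,-0.15,0,0,0,-0.02,0,-0.15,0,0,0,-0.04,0,-0.15,0,0,0,-0.04,0,-0.15,0,0,0], "hand": 1}}

```text
time: 35.48
ee_pos: [538.7, -298.4, 295.9]
ee_rot: [0.677, 0.736, -0.001, 0.001]
ft_force: [-0.2, -0.0, -0.1]
opening: 1.001
grasp_force: 0.0
```

Request:
{"api": "move_arm", "payload": {"plan": [0,0,0,0,0,0,0,0,0,0,0,0]}}

```text
time: 35.65
ee_pos: [538.6, -295.0, 295.4]
ee_rot: [0.676, 0.737, -0.0, -0.0]
ft_force: [-0.7, 0.2, 0.2]
opening: 1.0
grasp_force: 0.0
```

```bash
python3 - <<'E'
from h import *
im=lid(166); s,_=viewer.get_image("scene")
cv2.imwrite("pics/end.png",np.hstack([cv2.resize(im[60:240,200:440],(400,300)),cv2.resize(s[120:240,260:420],(400,300))]))
E
```

```text
tcp [ 538.6 -295.   295.4] 35.65
bench 1.9 lid 3610 (array([ 536.2, -256.1]), array([63.4, 50.8]), 7.0) 168.0
```

View pics/end.png

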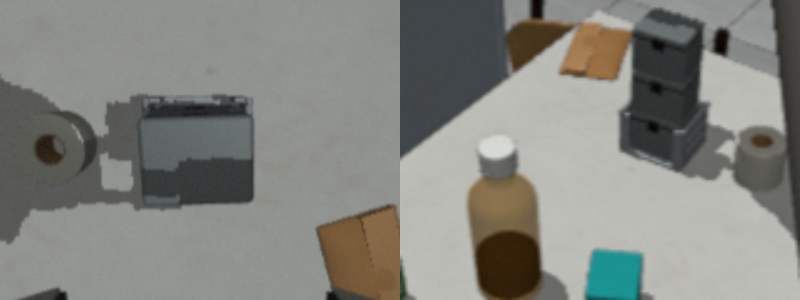

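The stack is upright and square: in the right half it runs from px (668,30) down to (660,140). The top lid is at (536,-256), and the roll and amber bottle are undisturbed. Handing the job in.

```bash
python3 -c "
from bench import ticket
print(ticket.finish_job())"
```

```text
the job is handed in; nothing more can be done
None
```

The three boxes are stacked upright in the carrier, heaviest (about 5.9 N) at the bottom, then 3.6 N, then 1.4 N on top; the job was handed in at about 36 s, with no verdict returned.

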